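Build the lens stack in its holder on the kitchen bench

ROBOT

A 7-joint arm with a two-finger parallel gripper is mounted at the origin on the work surface. World frame = base frame: x ahead of the robot, y to its left, z up, the work surface at z = 0. Lengths are in m, angles in rad, forces in N, time in s.
With the tool pointing down it reaches from about 0.425 to 0.875 m from the base axis. Payload 8.4 kg.
Tool frame: the origin (TCP) lies on the front face of the gripper's body, between the roots of the fingers; the fingertips stand 73 mm ahead of it and the grasp point (between the pads) lies 54 mm ahead of it (env.hold_point_z is the distance from the TCP to the grasp point, in m); z points along the fingers, y is the direction in which the jaws open and shut (so a half turn about z gives the same grasp; the last joint's range is limited). The gripper opens to 85 mm and grips with 20 to 120 N. Pads are 22 mm wide; open, the fingers measure 114 mm over their backs; the gripper's body (76 mm by 85 mm) begins 54 mm behind the grasp point. The pads swing forward as they close: fully open they stand 13 mm farther back than shut.
Start: joints at [1.154, 0.333, 0.04, 1.465, -0.013, 1.343, -0.059], TCP at [0.203, -0.617, 0.304] pointing down, gripper open.
Joint ranges: [-2.58, 2.58], [-0.38, 2.09], [-1.3, 1.39], [0.25, 2.4], [-1.5, 4.64], [0.08, 2.09], [-2.65, 2.65]. Speed limits (rad/s): [2.22, 2.22, 2.79, 2.79, 3.14, 3.14, 3.14].

INTERFACE

Orientations are given as a unit quaternion [x, y, z, w].
In Python, from plant import get_obs, vision, env gives the robot as it stands. The module is installed in compiled form; this text tells all that it offers.
- The arm moves only by the tool servo_tool, never from a script. Its argument "increments" is a list of rows, each a list of 2 entries, a list of its own where there are three numbers: the shift along the tool's x, y, z in cm, then the turn about the tool's z in rad. A call has 1 to 5 rows; each row is the pose to reach, as a shift and turn from the pose commanded when the call began, along the tool's axes at that moment; what a row does not reach only later rows make up. A row lasts 1/8 s, in which the tool goes at most 62.5 mm and 10.7 degrees, less where a joint would pass 70% of its speed; a pose out of reach is approached as far as the arm can. A call with a gripper value outside its range is refused whole. "fingers" is the opening in per cent of the stroke, from 0 (shut) to 100 (fully open), set as the call begins (left out, the last holds). The fingers move at their own pace and stop on an object; "squeeze" is the grip in N (left out, the last holds). Time passes only in rows, so rows that repeat a pose let the fingers close. It gives the time, the measured TCP pose, the force and the opening at its end, in the units of the state.
- get_obs(): the state, without advancing time (a new reading comes with each control period).
- vision.read_camera(name): name is "scene" or "top" or "wrist"; returns (picture, depth): 420x560x3 uint8, red, green, blue; 420x560 float32, m along the optical axis (not along the pixel's ray), 0 where there is no reading.
- vision.camera_model(name): a dict with "fovy" (degrees; the focal length in pixels is half the picture's height over the tangent of half this angle, whatever the lens; pixels are square), "cx", "cy" (the principal point, pixels), "k1" (the pictures are not rectified: a ray, as slopes to the right and down, at radius r is drawn at 1 + k1 r^2 times it, then the intrinsics apply), "R" (3x3) and "t" (3): a world point X has camera coordinates R X + t; the wrist camera has in their place "mount" (4x4, takes a point from camera to tool coordinates, whose origin is the TCP and whose axes are the flange's). Camera axes: x right, y down, z forward; pixel columns grow to the right and rows downward; lengths in m; the calibration is good to about 2 mm. A picture is of the moment at which its call begins: read the wrist's pose just before it. camera_model takes no time and is no camera call.
- env.hand_in(): hands the job in, once; it reports no verdict.
Trained networks look in the newest picture that a camera, given by its name, has taken for a name from the list of things; names that differ only in an ending like _2 or _b are one class to them, and where a whole thing is asked for, a point or a joint stands for the part that bears it (a point fixed in the world has none). Each returns a list of dicts, best first, with "score" (0 to 1); they miss things now and then, are a little off and sometimes report something else, mostly with a low value. They report only what shows in the picture. A call takes as long as a camera call.
- vision.boxes_of(camera, query): "xyz" ([x, y, z] in m, in the coordinates of the camera as it stood for that picture, good to about 4 mm: the middle of the surface that is visible of it).
- vision.cut_out(camera, query): "region" (420x560 bool, what is visible of it).
- vision.mark_of(camera, query): "xyz" ([x, y, z] in m, in the coordinates of the camera as it stood for that picture, good to about 4 mm: a listed point, or the origin of a listed thing).
The state is a dict: "time_s": time; "joint_pos": joint angles; "dq": joint speeds; "effort": joint torques, N m; "eef_pos": TCP position; "tool_rot": TCP orientation; "wrist_force": force on the tool from outside, world axes, zero at the start; "torque": the same for the moment, N m; "gripper_width": opening from 0.0 (shut) to 1.0 (fully open).
Only numpy, scipy, OpenCV 4.12 (cv2) and the standard library are available. Lean on these libraries where they do the work, as an engineer would, in place of code of your own. Each camera call takes 0.05 s, during which the arm holds its last target. There are 200 camera calls.

TASK

Build the magnifier's lens stack in the four-post holder: first the tall spacer ring, then the glass lens blank, then the thin black retaining ring, each lying flat on the one before, and last put the stainless lid with the knob over the posts as a dust cover. Lower the glass in rather than dropping it, let go of each part before you fetch the next, and leave everything else on the bench where it is.

Things in the scene. Friction and masses are not known exactly. Their poses are not given: they have to be found in the camera images.
- holder: fixed target: round aluminium base, diameter 84 mm, 12 mm high, with four upright steel posts, diameter 8 mm, axes 32 mm from the centre at 45, 135, 225, 315 deg from its x; rounded tops 58 mm above the bench. A 56 mm circle fits inside the posts; the 37 mm gaps between posts face its +x, -x, +y, -y: fingers can pass down there. Origin: centre of underside, on the bench; z up
- spacer: the spacer: plain aluminium tall ring, outer diameter 50 mm, inner 38 mm, 22 mm high, 50 g, loose, lying flat. Origin: centre of its underside; z up along its axis. It goes lowest, on the holder's base (12 mm above the bench)
- lens: the lens blank: solid pale glass disc, diameter 50 mm, 10 mm thick, 50 g, loose, lying flat. Origin: centre of its underside; z up. It goes on the spacer (34 mm above the bench)
- ring: the retaining ring: thin black ring, outer diameter 50 mm, inner 40 mm, 8 mm high, 25 g, loose, lying flat. Origin: centre of its underside; z up. It goes on the lens (44 mm above the bench); its top is then 52 mm above the bench
- cap: round stainless lid, outer diameter 84 mm, 15 mm high, its skirt (inner diameter 80 mm) hanging 12 mm below the plate; black round knob, diameter 24 mm, in the middle, 18 to 38 mm above the skirt edge. 90 g, loose, skirt down. Origin: centre of the skirt's lower edge; z up. It goes with its plate on the post tops (origin 46 mm above the bench), 4 mm play all round
- peg: bystander: wooden clothes peg lying down, 72 x 12 x 10 mm. Origin: centre of its underside; x along it
- pad: bystander: pad of blank white notes, 60 x 38 x 12 mm. Origin: centre of its underside
- tin: bystander: round stainless tin without its lid, empty, 78 mm in diameter, 50 mm high. Origin: centre of its underside
- caddy: bystander: yellow plastic marker caddy, 80 x 110 x 85 mm, with three markers standing in it up to 134 mm high. Origin: centre of its underside
- dispenser: bystander: black weighted tape dispenser, 150 x 60 mm, 91 mm high. Origin: centre of its underside; x along it

How it is judged:
By the outcome, as a careful person would: the job done as asked, in the order asked, and still so for the second after the job is handed in, with the robot touching nothing.
It also fails if it takes over 115 s, if anything falls off the work surface, if the arm or the gripper's body presses on something with over 40 N, if the wrist force passes 120 N, or if a joint passes its speed limit or range.

## Working session

There is one attempt and no reset: what is moved stays moved. The work goes in short steps, Python scripts to look and compute and a tool call to move; the robot and the scene stay as the last step left them, time stands still between calls to the robot, and variables do not carry over. Pictures are saved under pics/ and viewed, about 12 in all and at most 16, crops included, and the job is handed in when it is done.

Besides the shell and the picture viewer there is one more tool, called after ">>>" by a JSON object that holds its "api" and its "payload", one argument or row to a line. servo_tool: Moves the arm, as the interface text tells. Its arguments: {"type":"object","properties":{"increments":{"type":"array"},"fingers":{"type":"number"},"squeeze":{"type":"number"}},"required":["increments"]}

```bash
mkdir -p pics; cat > h.py <<'E'
import numpy as np, cv2
from scipy.spatial.transform import Rotation as Rot
from plant import get_obs, vision, env
def cam(name, obs=None):
    m=vision.camera_model(name); f=210/np.tan(np.radians(m["fovy"])/2)
    if "mount" in m:
        o=obs or get_obs(); M=np.array(m["mount"]); T=np.eye(4)
        T[:3,:3]=Rot.from_quat(o["tool_rot"]).as_matrix(); T[:3,3]=o["eef_pos"]; W=T@M
        Rwc,c=W[:3,:3],W[:3,3]
    else:
        Rwc=np.array(m["R"]).T; c=-Rwc@np.array(m["t"])
    return dict(f=f,cx=m["cx"],cy=m["cy"],k1=m["k1"],R=Rwc,c=c)
def slopes(C,u,v):
    K=np.array([[C["f"],0,C["cx"]],[0,C["f"],C["cy"]],[0,0,1]])
    p=np.stack([np.ravel(u),np.ravel(v)],1).astype(float)[:,None]
    return cv2.undistortPoints(p,K,np.array([C["k1"],0,0,0,0]))[:,0]
def pts(C,u,v,d):
    s=slopes(C,u,v); P=np.c_[s,np.ones(len(s))]*np.ravel(d)[:,None]
    return P@C["R"].T+C["c"]
def onplane(C,u,v,z):
    s=slopes(C,u,v); r=np.c_[s,np.ones(len(s))]@C["R"].T
    return C["c"]+r*((z-C["c"][2])/r[:,2])[:,None]
def proj(C,X):
    x=(np.atleast_2d(X)-C["c"])@C["R"]; s=x[:,:2]/x[:,2:]; s=s*(1+C["k1"]*(s**2).sum(1))[:,None]
    return s*C["f"]+[C["cx"],C["cy"]]
def w(C,x): return C["R"]@np.array(x)+C["c"]
def shot(name,file=None):
    o=get_obs(); im,d=vision.read_camera(name); C=cam(name,o)
    if file: cv2.imwrite("pics/"+file,im[:,:,::-1])
    return im,d,C
E
cat > a.py <<'E'
from h import *
np.set_printoptions(precision=4,suppress=True)
o=get_obs(); print(o["time_s"],o["eef_pos"],o["tool_rot"],o["gripper_width"],o["wrist_force"])
ims=[]
for n in ("scene","top","wrist"):
    im,d,C=shot(n,n+"0.png"); np.savez(n+"0.npz",im=im,d=d); print(n,C["c"],C["f"],C["k1"],C["R"][:,2])
    if n=="wrist": continue
    for q in "holder spacer lens ring cap peg pad tin caddy dispenser".split():
        r=vision.mark_of(n,q)[:2]
        print(q,[(np.round(w(C,x["xyz"]),4),round(x["score"],2)) for x in r])
E
python3 a.py
```

```text
0.0 [ 0.203  -0.6171  0.303 ] [ 0.9874  0.1582 -0.0002 -0.0008] 1.0032831218368565 [-0.4582 -0.0932 -0.8169]
scene [ 1.1189 -0.6703  0.6311] 412.0575446844113 -0.02987324977578685 [-0.5347  0.6286 -0.5648]
holder [(array([ 0.4224, -0.2608,  0.0041]), 0.6)]
spacer [(array([ 0.3914,  0.2468, -0.0013]), 0.62)]
lens [(array([ 0.4792, -0.0111, -0.003 ]), 0.53)]
ring [(array([0.6052, 0.2231, 0.0019]), 0.41)]
cap [(array([ 0.5774, -0.1644, -0.002 ]), 0.9)]
peg [(array([ 0.403 , -0.1116,  0.003 ]), 0.54)]
pad [(array([ 0.3979,  0.1124, -0.0013]), 0.69)]
tin [(array([ 0.6547, -0.0043, -0.0021]), 0.86)]
caddy []
dispenser [(array([ 0.7758, -0.1978, -0.005 ]), 0.82)]
top [0.4847 0.002  0.7875] 387.5230787780602 -0.10992401470088388 [ 0.1402  0.0134 -0.99  ]
holder [(array([ 0.416 , -0.2642, -0.0057]), 0.86)]
spacer [(array([ 0.3925,  0.2482, -0.0018]), 0.61)]
lens [(array([ 0.4751, -0.0158, -0.0013]), 0.91)]
ring [(array([ 0.6017,  0.2212, -0.0001]), 0.63), (array([ 0.393 ,  0.2431, -0.0026]), 0.57)]
cap [(array([ 0.5805, -0.1675, -0.0011]), 0.73)]
peg [(array([ 0.4032, -0.1176,  0.0016]), 0.66)]
pad [(array([ 0.3932,  0.1082, -0.0006]), 0.9), (array([ 0.3916,  0.246 , -0.0017]), 0.58)]
tin [(array([ 0.6454, -0.0065, -0.0011]), 0.81)]
caddy [(array([0.7753, 0.1456, 0.0006]), 0.68)]
dispenser [(array([ 0.7704, -0.1967, -0.0006]), 0.65)]
wrist [ 0.2738 -0.5939  0.3733] 293.5781530984323 -0.026297795960834112 [-0.2734 -0.0913 -0.9576]
```

View pics/top0.png

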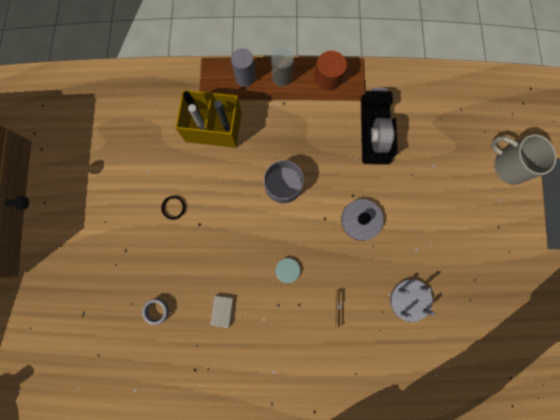

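View pics/scene0.png

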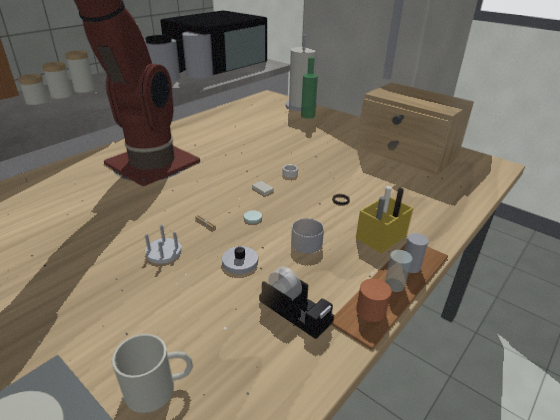

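The top picture shows the holder at (412,300), spacer (155,312), lens (288,270), ring (173,208) and cap (362,219), all in the open. The scene view agrees, with the holder's posts at about (160,245). Next I refine the positions by matching silhouettes in both views.

```bash
cat > fit.py <<'E'
from h import *
from scipy.optimize import least_squares
A=np.linspace(0,2*np.pi,72,endpoint=False)
cyl=lambda r,z0,z1:np.array([[r*np.cos(a),r*np.sin(a),z] for z in(z0,z1) for a in A])
MODEL=dict(spacer=cyl(.025,0,.022),lens=cyl(.025,0,.01),ring=cyl(.025,0,.008),
  cap=np.r_[cyl(.042,0,.015),cyl(.012,.018,.038)])
def hullc(p):
    h=cv2.convexHull(np.asarray(p,np.float32)); m=cv2.moments(h); return np.array([m["m10"]/m["m00"],m["m01"]/m["m00"]]),m["m00"]
def maskc(mask):
    n,l,s,_=cv2.connectedComponentsWithStats(mask.astype(np.uint8)); k=1+np.argmax(s[1:,4])
    v,u=np.nonzero(l==k); return hullc(np.c_[u,v])
def fit(obj,obs,x0):  # obs: list of (C,mask)
    t=[maskc(m) for _,m in obs]
    f=lambda x:np.ravel([hullc(proj(C,MODEL[obj]+x))[0]-c for (C,_),(c,_) in zip(obs,t)])
    r=least_squares(f,x0,x_scale=.01,diff_step=1e-3)
    return r.x,r.fun,[(a/hullc(proj(C,MODEL[obj]+r.x))[1]) for (C,_),(_,a) in zip(obs,t)]
E
cat > b.py <<'E'
from fit import *
np.set_printoptions(precision=4,suppress=True)
x0=dict(spacer=[.392,.247,.001],lens=[.477,-.013,.001],ring=[.603,.222,.001],cap=[.579,-.166,.001])
for q in x0:
    obs=[]
    for n in("top","scene"):
        C=cam(n); d=np.load(n+"0.npz")["d"]
        r=vision.cut_out(n,q)
        for c in r[:3]:
            v,u=np.nonzero(c["region"]); p=pts(C,u,v,d[v,u]); p=p[d[v,u]>0]
            if np.hypot(*(np.median(p,0)[:2]-x0[q][:2]))<.04:
                obs.append((C,c["region"])); print(q,n,round(c["score"],2),"zmax/med",np.percentile(p[:,2],[50,95]),len(v)); break
    if len(obs)==2: print("  FIT",*fit(q,obs,x0[q]))
# holder from depth: base top & posts
for n in("top","scene"):
    z=np.load(n+"0.npz"); C=cam(n); d=z["d"]; v,u=np.mgrid[:420,:560]; p=pts(C,u,v,d)
    k=(d.ravel()>0)&(np.hypot(p[:,0]-.418,p[:,1]+.262)<.06)
    b=p[k&(p[:,2]>.008)&(p[:,2]<.016)]; t=p[k&(p[:,2]>.045)]
    print(n,"base",len(b),b.mean(0),np.percentile(b,[2,98],axis=0).mean(0)); print("posts",np.round(t,3).tolist()[:25])
E
python3 b.py
```

```text
spacer top 0.54 zmax/med [0.0201 0.0229] 314
spacer scene 0.56 zmax/med [0.0136 0.0225] 187
  FIT [0.3921 0.2479 0.0005] [-0.3466 -0.3984 -0.844   0.085 ] [0.8713645422417324, 0.912563516526766]
lens top 0.57 zmax/med [0.0095 0.0118] 509
lens scene 0.67 zmax/med [0.0092 0.0113] 202
  FIT [ 0.4782 -0.0141  0.0008] [-0.1185 -0.1264 -0.2352 -0.001 ] [0.9631668205992506, 0.858834929290358]
ring top 0.76 zmax/med [0.0072 0.0092] 76
cap top 0.59 zmax/med [0.015  0.0369] 1400
cap scene 0.55 zmax/med [0.0146 0.037 ] 803
  FIT [ 0.5811 -0.165   0.0011] [-0.2264 -0.2317 -0.3724 -0.0115] [0.9770932158287309, 0.9072721450952206]
top base 1233 [ 0.4195 -0.262   0.012 ] [ 0.4197 -0.2626  0.012 ]
posts [[0.447, -0.28, 0.056], [0.447, -0.282, 0.056], [0.447, -0.283, 0.058], [0.447, -0.286, 0.054], [0.445, -0.279, 0.048], [0.445, -0.279, 0.052], [0.446, -0.279, 0.057], [0.445, -0.282, 0.056], [0.446, -0.283, 0.057], [0.446, -0.285, 0.058], [0.443, -0.279, 0.047], [0.443, -0.279, 0.053], [0.444, -0.279, 0.057], [0.444, -0.281, 0.058], [0.444, -0.283, 0.058], [0.444, -0.285, 0.059], [0.442, -0.234, 0.0
[... 161 characters left out ...]
4, 0.056], [0.442, -0.285, 0.058]]
scene base 542 [ 0.4227 -0.2643  0.0114] [ 0.4206 -0.2639  0.0114]
posts [[0.394, -0.243, 0.057], [0.397, -0.242, 0.058], [0.398, -0.24, 0.058], [0.396, -0.244, 0.056], [0.396, -0.242, 0.055], [0.397, -0.239, 0.053], [0.397, -0.246, 0.054], [0.4, -0.245, 0.055], [0.399, -0.241, 0.053], [0.393, -0.244, 0.048], [0.397, -0.243, 0.05], [0.399, -0.242, 0.05], [0.394, -0.245, 0.046], [0.398, -0.244, 0.048], [0.397, -0.241, 0.046], [0.398, -0.239, 0.045], [0.44, -0.236, 0.058], [0.44, -0.239, 0.057], [0.441, -0.238, 0.057], [0.444, -0.237, 0.058], [0.443, -0.242, 0.057], [0.442, -0.239, 0.055], [0.444, -0.238, 0.055], [0.396, -0.289, 0.056], [0.402, -0.29, 0.061]]
```

>>> {"api": "servo_tool", "payload": {
  "increments": [
    [[0,0,0],0]
  ]
}}

```text
time_s: 1.68
eef_pos: [0.2031, -0.6174, 0.3039]
tool_rot: [0.987, 0.158, 0.0, -0.0]
wrist_force: [-0.3, -0.1, 0.2]
gripper_width: 1.001
```

```bash
cat > inc.py <<'E'
import sys; from h import *
def inc(x,y,z,yawdeg):
    o=get_obs(); R=Rot.from_quat(o["tool_rot"]).as_matrix(); d=R.T@(np.array([x,y,z])-o["eef_pos"])*100
    yaw=np.degrees(np.arctan2(R[1,0],R[0,0])); t=-np.radians((yawdeg-yaw+180)%360-180)
    return np.round(d,2),round(t,3)
if __name__=="__main__": print(*inc(*map(float,sys.argv[1:])),"row from now")
E
python3 inc.py .42 -.262 .22 95; python3 -c "
from h import *;print(cam('wrist')['R'],np.array(vision.camera_model('wrist')['mount']))"
```

```text
[ 31.71 -26.99   8.39] -1.34 row from now
[[ 0.31212908 -0.90984494 -0.2734184 ]
 [-0.95003867 -0.29849848 -0.09124242]
 [ 0.00140148  0.28823746 -0.95755794]] [[-3.48272045e-04 -9.57551784e-01 -2.88261096e-01  7.45401765e-02]
 [ 9.99998921e-01 -7.44848952e-04  1.26607363e-03 -2.65084390e-04]
 [-1.42704204e-03 -2.88260345e-01  9.57551010e-01 -6.93588451e-02]
 [ 0.00000000e+00  0.00000000e+00  0.00000000e+00  1.00000000e+00]]
```

>>> {"api": "servo_tool", "payload": {
  "increments": [
    [[6,-5,0],-0.18],
    [[12,-10,1],-0.36],
    [[17,-14,2],-0.54],
    [[22,-18,4],-0.72],
    [[26,-22,6],-0.9]
  ]
}}

```text
time_s: 2.3
eef_pos: [0.3659, -0.3551, 0.2547]
tool_rot: [0.818, 0.575, 0.0, 0.001]
wrist_force: [1.2, -0.0, -0.5]
gripper_width: 1.004
```

```bash
python3 inc.py .42 -.262 .22 95
```

```text
[10.6   1.92  3.47] -0.434 row from now
```

>>> {"api": "servo_tool", "payload": {
  "increments": [
    [[3,0.6,1],-0.18],
    [[6,1.2,2],-0.36],
    [[7.4,1.4,2.4],-0.44],
    [[7.4,1.4,2.4],-0.44]
  ]
}}

```text
time_s: 2.8
eef_pos: [0.4039, -0.2914, 0.2305]
tool_rot: [0.675, 0.738, 0.0, -0.0]
wrist_force: [-0.7, -0.1, 0.1]
gripper_width: 1.001
```

```bash
cat > c.py <<'E'
from h import *
np.set_printoptions(precision=4,suppress=True)
print(get_obs()["eef_pos"],get_obs()["dq"])
im,d,C=shot("wrist","w_holder.png"); v,u=np.mgrid[:420,:560]; p=pts(C,u,v,d); ok=d.ravel()>0
k=ok&(np.hypot(p[:,0]-.42,p[:,1]+.262)<.06)
b=p[k&(p[:,2]>.008)&(p[:,2]<.016)]; print("base",len(b),b.mean(0)); 
m=(k&(p[:,2]>.053)).reshape(420,560).astype(np.uint8)
n,l,s,c=cv2.connectedComponentsWithStats(m); T=[]
for i in range(1,n):
    if s[i,4]>8: q=p[(l==i).ravel()]; T.append(q.mean(0)); print(s[i,4],c[i],q.mean(0),q[:,2].max())
T=np.array(T)
if len(T)==4:
    ce=T.mean(0); a=np.degrees(np.arctan2(*(T-ce)[:,1::-1].T)); print("centre",ce,"ang",a,"yaw",(a-45)%90, "r",np.hypot(*(T-ce)[:,:2].T))
fl=p[ok&(np.hypot(p[:,0]-.42,p[:,1]+.262)>.06)]; print("bench z",np.median(fl[:,2]))
E
python3 c.py
```

```text
[ 0.4039 -0.2914  0.2305] [ 0.0176 -0.0003  0.0321 -0.0125  0.0074  0.0058 -0.0302]
base 5136 [ 0.4192 -0.26    0.0115]
77 [273.5974 149.1429] [ 0.3949 -0.241   0.0561] 0.05810386288602948
78 [328.5641 148.9615] [ 0.4397 -0.2368  0.0563] 0.05836669597391356
69 [274. 202.] [ 0.3989 -0.2857  0.0561] 0.05851629780018805
69 [326.1304 201.9565] [ 0.4437 -0.2817  0.0564] 0.058417487962554915
35040 [354.2423 368.3057] [ 0.4258 -0.2774  0.2374] 0.2600104378511837
bench z -0.0004251800690569518
```

View pics/w_holder.png

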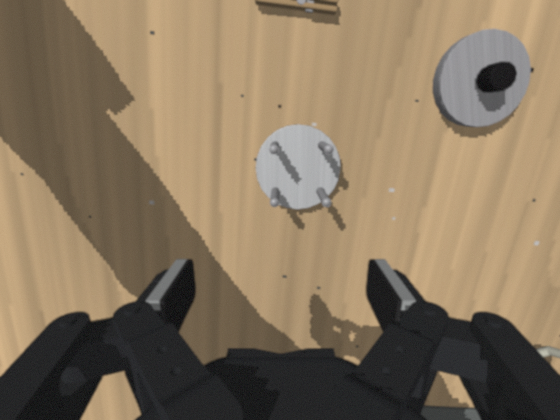

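The wrist view shows the holder at (298,167) with its four posts at (274,149), (328,149), (274,202) and (326,202). The centre is (0.419,-0.261), yaw is about 5°, and post tops are 58 mm, all as expected. Next, the spacer.

>>> {"api": "servo_tool", "payload": {
  "increments": [
    [[5.5,2.5,0.5],0],
    [[11,5,1],0],
    [[16.5,7,1.5],0],
    [[22,8.5,2],0],
    [[27,9,3],0]
  ]
}}

```text
time_s: 3.48
eef_pos: [0.4706, -0.0145, 0.2012]
tool_rot: [0.677, 0.736, 0.001, 0.001]
wrist_force: [0.7, -0.5, -0.1]
gripper_width: 0.998
```

```bash
python3 inc.py .392 .215 .17 95
```

```text
[23.53 -5.92  3.1 ] -0.003 row from now
```

>>> {"api": "servo_tool", "payload": {
  "increments": [
    [[6,-0.5,1],0],
    [[12,-2,2],0],
    [[18,-4,3],0],
    [[23.5,-5.9,3.1],0],
    [[23.5,-5.9,3.1],0]
  ]
}}

```text
time_s: 4.1
eef_pos: [0.3893, 0.2168, 0.1702]
tool_rot: [0.674, 0.738, 0.001, -0.0]
wrist_force: [-0.2, -0.6, 1.1]
gripper_width: 1.0
```

```bash
cat > look.py <<'E'
import sys; from fit import *; from inc import inc
np.set_printoptions(precision=4,suppress=True)
q,x0,y0=sys.argv[1],float(sys.argv[2]),float(sys.argv[3]); out=len(sys.argv)>4 and sys.argv[4]
o=get_obs(); print(o["eef_pos"],np.abs(o["dq"]).max())
im,d,C=shot("wrist",out or None); v,u=np.mgrid[:420,:560]; p=pts(C,u,v,d)
rr=np.hypot(p[:,0]-x0,p[:,1]-y0); H=dict(spacer=.022,lens=.01,ring=.008,cap=.015)[q]; R=.042 if q=="cap" else .025
print("bench",np.median(p[(d.ravel()>0)&(rr>R+.01)&(rr<R+.04),2]))
k=((d.ravel()>0)&(rr<R+.015)&(abs(p[:,2]-H)<.0035)); t=p[k]
uu,vv=u.ravel()[k],v.ravel()[k]; h=cv2.convexHull(np.c_[uu,vv].astype(np.int32)); g=onplane(C,h[:,0,0],h[:,0,1],np.median(t[:,2]))
(c,r)=cv2.minEnclosingCircle(g[:,:2].astype(np.float32)); print("depth top: z",np.median(t[:,2]),"n",len(t),"circle",np.array(c),r,"px rows",vv.min(),vv.max())
for e in vision.cut_out("wrist",q)[:2]:
    x,f,a=fit(q,[(C,e["region"])]*1,[x0,y0,0.0]) if 0 else (None,None,None)
    tc,ta=maskc(e["region"]); fun=lambda s:hullc(proj(C,MODEL[q]+[s[0],s[1],0]))[0]-tc
    s=least_squares(fun,[x0,y0],x_scale=.01,diff_step=1e-3).x; print("mask",round(e["score"],2),s,"px",tc,"area ratio",ta/hullc(proj(C,MODEL[q]+[*s,0]))[1])
E
python3 look.py spacer .392 .248 w_spacer.png
```

```text
[0.3893 0.2168 0.1702] 0.07583324265037447
bench 0.13281333694884184
depth top: z 0.0211374783210877 n 1418 circle [0.3929 0.2493] 0.024889320135116577 px rows 145 209
mask 0.72 [0.3931 0.2493] px [287.7452 176.3611] area ratio 0.9686581594116378
mask 0.56 [0.5954 0.2265] px [524.7212 223.9341] area ratio 0.669534062761422
```

```bash
python3 inc.py .393 .2493 .076 95.2
```

```text
[3.59 0.49 9.39] -0.005 row from now
```

>>> {"api": "servo_tool", "payload": {
  "increments": [
    [[3.5,0.4,2],0],
    [[3.5,0.4,5],0],
    [[3.5,0.4,5],0]
  ]
}}

```text
time_s: 4.58
eef_pos: [0.3914, 0.2466, 0.118]
tool_rot: [0.677, 0.736, -0.002, -0.001]
wrist_force: [0.0, -0.2, 0.0]
gripper_width: 1.0
```

```bash
python3 inc.py .393 .2493 .076 95.2
```

```text
[0.26 0.2  4.2 ] -0.007 row from now
```

>>> {"api": "servo_tool", "payload": {
  "increments": [
    [[0.2,0.2,2],0],
    [[0.2,0.2,4.0],0],
    [[0.2,0.2,4.2],0],
    [[0.2,0.2,4.2],0]
  ]
}}

```text
time_s: 5.08
eef_pos: [0.3941, 0.2505, 0.0786]
tool_rot: [0.676, 0.737, 0.0, 0.0]
wrist_force: [-0.3, -0.1, -0.2]
gripper_width: 1.001
```

>>> {"api": "servo_tool", "payload": {
  "increments": [
    [[0,0,0],0],
    [[0,0,0],0],
    [[0,0,0],0],
    [[0,0,0],0],
    [[0,0,0],0]
  ],
  "fingers": 45,
  "squeeze": 30
}}

```text
time_s: 5.7
eef_pos: [0.3936, 0.2511, 0.0785]
tool_rot: [0.676, 0.737, 0.0, 0.0]
wrist_force: [-1.7, -2.8, 9.8]
gripper_width: 0.571
```

>>> {"api": "servo_tool", "payload": {
  "increments": [
    [[0,0,-2],0],
    [[0,0,-6],0],
    [[0,0,-10],0],
    [[0,0,-12],0],
    [[0,0,-12],0]
  ]
}}

```text
time_s: 6.32
eef_pos: [0.3939, 0.2513, 0.199]
tool_rot: [0.676, 0.737, 0.001, 0.001]
wrist_force: [0.6, -0.7, -1.2]
gripper_width: 0.573
```

```bash
python3 inc.py .47 -.0145 .18 95.2;  python3 inc.py .42 -.22 .18 95.2
```

```text
[-27.14   5.27   1.91] -0.004 row from now
[-47.18  -1.49   1.88] -0.004 row from now
```

>>> {"api": "servo_tool", "payload": {
  "increments": [
    [[-5.5,2,0.5],0],
    [[-11,3.5,1],0],
    [[-16.5,4.5,1.5],0],
    [[-22,5,1.9],0],
    [[-27.5,5.2,1.9],0]
  ]
}}

```text
time_s: 6.95
eef_pos: [0.4683, -0.0203, 0.1771]
tool_rot: [0.676, 0.737, -0.001, -0.001]
wrist_force: [0.3, -0.1, -0.9]
gripper_width: 0.572
```

```bash
python3 inc.py .4193 -.2613 .16 95.2
```

```text
[-23.58  -6.98   1.71] -0.004 row from now
```

>>> {"api": "servo_tool", "payload": {
  "increments": [
    [[-6,-0.5,0.5],0],
    [[-12,-2,1],0],
    [[-18,-4.5,1.5],0],
    [[-23.3,-7,1.6],0],
    [[-23.3,-7,1.6],0]
  ]
}}

```text
time_s: 7.58
eef_pos: [0.4164, -0.261, 0.1609]
tool_rot: [0.679, 0.734, -0.001, -0.001]
wrist_force: [-0.1, 0.8, -1.2]
gripper_width: 0.563
```

```bash
python3 inc.py .4193 -.2594 .16 95.2; python3 -c "
from h import *
o=get_obs();print(o['dq']); im,d,C=shot('wrist','w2.png')"
```

```text
[0.14 0.3  0.09] -0.012 row from now
[-0.05183913 -0.01046092 -0.08199081  0.00843873 -0.02833469  0.00046006
 -0.0550083 ]
```

View pics/w2.png

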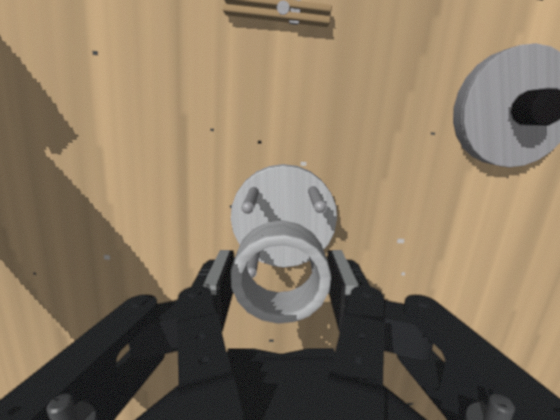

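The view shows the spacer held level at about (281,272) with the holder behind it (posts at (250,200), (319,200)). I'll measure the part and the posts in this same view.

```bash
cat > held.py <<'E'
import sys; from h import *; from inc import inc
from scipy.optimize import least_squares
np.set_printoptions(precision=4,suppress=True)
ztop=float(sys.argv[1]) if len(sys.argv)>1 else None   # part's top below TCP, m (guess); R=outer radius
o=get_obs(); im,d,C=shot("wrist",sys.argv[2] if len(sys.argv)>2 else None); v,u=np.mgrid[:420,:560]; p=pts(C,u,v,d); ok=d.ravel()>0
R=Rot.from_quat(o["tool_rot"]).as_matrix(); t=(p-o["eef_pos"])@R
k=ok&(np.abs(t[:,1])<.024)&(abs(t[:,0])<.032)&(t[:,2]>.04)&(t[:,2]<.09)
h,e=np.histogram(t[k,2],np.arange(.04,.09,.001)); print("tool-z modes",[(round(e[i],3),int(h[i])) for i in np.argsort(-h)[:5]])
zt=ztop if ztop is not None else e[np.argmax(h)]+.0005
s=k&(abs(t[:,2]-zt)<.0025); q=t[s]; zt=np.median(q[:,2])
hl=cv2.convexHull(q[:,:2].astype(np.float32))[:,0]; hl=hl[abs(hl[:,1])<.0225]
f=least_squares(lambda c:np.hypot(hl[:,0]-c[0],hl[:,1]-c[1])-.025,[0,0],loss="soft_l1",f_scale=.0005)
c=np.array([*f.x,zt]); print("part top in tool",c,"res",np.abs(f.fun).max(),"far/near x",q[:,0].min(),q[:,0].max(),"world",R@c+o["eef_pos"])
m=(ok&(np.hypot(p[:,0]-.4193,p[:,1]+.2615)<.045)&(p[:,2]>.0535)&(p[:,2]<.061)).reshape(420,560).astype(np.uint8)
n,l,st,ce=cv2.connectedComponentsWithStats(m)
for i in range(1,n):
    if st[i,4]>8: print("post",st[i,4],p[(l==i).ravel()].mean(0))
print("tcp",o["eef_pos"])
E
python3 held.py
```

```text
tool-z modes [(np.float64(0.057), 1575), (np.float64(0.056), 752), (np.float64(0.058), 564), (np.float64(0.059), 234), (np.float64(0.061), 177)]
part top in tool [-0.0015  0.0006  0.0575] res 0.0005456471730584042 far/near x -0.026232294098628976 0.023390031675015296 world [ 0.4184 -0.2597  0.1036]
post 134 [ 0.3949 -0.2405  0.0561]
post 132 [ 0.4396 -0.2365  0.0562]
post 29 [ 0.4009 -0.284   0.0554]
post 14 [ 0.441  -0.28    0.0551]
tcp [ 0.4178 -0.2583  0.1611]
```

>>> {"api": "servo_tool", "payload": {
  "increments": [
    [[-0.15,0.1,1.5],-0.01],
    [[-0.15,0.1,3],-0.01],
    [[-0.15,0.1,4.5],-0.01],
    [[-0.15,0.1,5.5],-0.01],
    [[-0.15,0.1,5.5],-0.01]
  ]
}}

```text
time_s: 8.3
eef_pos: [0.4202, -0.2576, 0.1066]
tool_rot: [0.672, 0.741, -0.0, -0.001]
wrist_force: [-0.9, 0.5, -1.1]
gripper_width: 0.567
```

```bash
python3 held.py .0575
```

```text
tool-z modes [(np.float64(0.057), 1607), (np.float64(0.056), 795), (np.float64(0.058), 623), (np.float64(0.059), 269), (np.float64(0.05), 245)]
part top in tool [0.0003 0.0105 0.0575] res 0.015705897405005137 far/near x -0.026911533486348085 0.023392827510374206 world [ 0.4305 -0.2562  0.0491]
post 257 [ 0.3948 -0.2403  0.056 ]
post 257 [ 0.4394 -0.2362  0.0561]
post 252 [ 0.3948 -0.2546  0.0574]
post 345 [ 0.4485 -0.2491  0.0573]
post 85 [ 0.3851 -0.2538  0.0575]
post 214 [ 0.3988 -0.2847  0.0559]
post 211 [ 0.4435 -0.2806  0.056 ]
tcp [ 0.4202 -0.2576  0.1066]
```

>>> {"api": "servo_tool", "payload": {
  "increments": [
    [[-0.1,-0.15,0.2],0],
    [[-0.1,-0.15,0.7],0],
    [[-0.1,-0.15,1.2],0],
    [[-0.1,-0.15,1.4],0],
    [[-0.1,-0.15,1.4],0]
  ]
}}

```text
time_s: 8.98
eef_pos: [0.4191, -0.2591, 0.0934]
tool_rot: [0.672, 0.741, 0.0, -0.0]
wrist_force: [-0.3, -0.4, -1.2]
gripper_width: 0.566
```

>>> {"api": "servo_tool", "payload": {
  "increments": [
    [[0,0,0.1],0],
    [[0,0,0.15],0],
    [[0,0,0.15],0]
  ]
}}

```text
time_s: 9.35
eef_pos: [0.4192, -0.2592, 0.0921]
tool_rot: [0.672, 0.741, 0.0, 0.0]
wrist_force: [-0.1, -0.2, -0.8]
gripper_width: 0.569
```

>>> {"api": "servo_tool", "payload": {
  "increments": [
    [[0,0,0],0],
    [[0,0,0],0],
    [[0,0,0],0]
  ],
  "fingers": 75
}}

```text
time_s: 9.72
eef_pos: [0.4192, -0.2593, 0.0921]
tool_rot: [0.672, 0.741, 0.0, 0.0]
wrist_force: [-0.7, -0.6, -1.0]
gripper_width: 0.755
```

>>> {"api": "servo_tool", "payload": {
  "increments": [
    [[0,0,-3],0],
    [[0,0,-7],0],
    [[0,0,-10],0],
    [[0,0,-10],0]
  ]
}}

```text
time_s: 10.22
eef_pos: [0.4203, -0.2599, 0.1945]
tool_rot: [0.672, 0.741, 0.0, 0.002]
wrist_force: [-0.2, -0.4, -0.4]
gripper_width: 0.748
```

```bash
cat > place.py <<'E'
import sys; from h import *
# points at height z (m) within the holder, from wrist depth
np.set_printoptions(precision=4,suppress=True)
z=float(sys.argv[1]); o=get_obs(); im,d,C=shot("wrist",sys.argv[2] if len(sys.argv)>2 else None); v,u=np.mgrid[:420,:560]; p=pts(C,u,v,d); ok=d.ravel()>0
k=ok&(np.hypot(p[:,0]-.4193,p[:,1]+.2610)<.0275)
h,e=np.histogram(p[k,2],np.arange(0,.09,.001)); print("z modes",[(round(e[i],3),int(h[i])) for i in np.argsort(-h)[:5]])
s=k&(abs(p[:,2]-z)<.003); q=p[s]; (c,r)=cv2.minEnclosingCircle(q[:,:2].astype(np.float32)); print("circle",np.array(c),r,"n",len(q),"z",np.median(q[:,2]))
A=np.c_[q[:,:2],np.ones(len(q))]; print("plane slope",np.linalg.lstsq(A,q[:,2],rcond=None)[0][:2]); print("tcp",o["eef_pos"],o["gripper_width"])
E
python3 place.py .034 ; python3 inc.py .48 -.045 .16 95.2
```

```text
z modes [(np.float64(0.011), 772), (np.float64(0.033), 505), (np.float64(0.032), 386), (np.float64(0.01), 347), (np.float64(0.012), 260)]
circle [ 0.4204 -0.2607] 0.02494850382208824 n 1131 z 0.03316111091344531
plane slope [-0.0006 -0.0023]
tcp [ 0.4203 -0.2599  0.1945] 0.7483715348286228
[20.77  8.09  3.27] 0.006 row from now
```

The spacer lies flat at (0.4204,-0.2607), its top at 33–34 mm. Next, the lens.

>>> {"api": "servo_tool", "payload": {
  "increments": [
    [[6,3,0.5],0],
    [[12,5.5,1.5],0],
    [[17,7.2,2.5],0],
    [[20.8,8.0,3.3],0],
    [[20.8,8.0,3.3],0]
  ],
  "fingers": 100
}}

```text
time_s: 10.9
eef_pos: [0.4779, -0.041, 0.1575]
tool_rot: [0.67, 0.742, -0.0, -0.001]
wrist_force: [-0.8, -1.0, 0.1]
gripper_width: 1.003
```

```bash
python3 look.py lens .478 -.014;python3 inc.py .478 -.014 .10 95.2
```

```text
[ 0.4779 -0.041   0.1575] 0.05870120571991964
bench 0.11965163052901975
depth top: z 0.009415484154568415 n 3274 circle [ 0.4782 -0.0129] 0.0249035507440567 px rows 151 214
mask 0.61 [ 0.4782 -0.0132] px [283.5721 182.6915] area ratio 0.9534214166644311
[3.05 0.3  5.82] 0.007 row from now
```

>>> {"api": "servo_tool", "payload": {
  "increments": [
    [[1,0.1,2],0],
    [[2,0.2,4],0],
    [[3,0.3,5.8],0],
    [[3,0.3,5.8],0]
  ],
  "fingers": 70
}}

```text
time_s: 11.5
eef_pos: [0.4778, -0.0152, 0.0999]
tool_rot: [0.672, 0.74, -0.001, -0.001]
wrist_force: [-1.1, -0.5, 1.1]
gripper_width: 0.7
```

```bash
cat > tip.py <<'E'
from h import *
o=get_obs(); im,d,C=shot("wrist","tip.png"); v,u=np.mgrid[:420,:560]; p=pts(C,u,v,d)
t=(p-o["eef_pos"])@Rot.from_quat(o["tool_rot"]).as_matrix()
k=(d.ravel()>0)&(abs(t[:,0])<.013)&(abs(t[:,1])>.02)&(abs(t[:,1])<.06)&(t[:,2]>.03)&(p[:,2]>.013)
h,e=np.histogram(t[k,2],np.arange(.03,.09,.002)); print([(round(a*1000),int(b)) for a,b in zip(e,h) if b]); print(o["eef_pos"],o["gripper_width"])
E
python3 tip.py; python3 inc.py .4782 -.013 .0725 95.2
```

```text
[(30, 456), (32, 192), (34, 213), (36, 232), (38, 246), (40, 235), (42, 224), (44, 202), (46, 208), (48, 193), (50, 195), (52, 187), (54, 160), (56, 182), (58, 157), (60, 127), (62, 113), (64, 77), (66, 41), (68, 4)]
[ 0.47775669 -0.01518207  0.09990234] 0.699597885798753
[0.25 0.01 2.83] 0.005 row from now
```

>>> {"api": "servo_tool", "payload": {
  "increments": [
    [[0.2,0,1],0],
    [[0.2,0,2],0],
    [[0.2,0,2.8],0],
    [[0.2,0,2.8],0]
  ]
}}

```text
time_s: 12.05
eef_pos: [0.4781, -0.0124, 0.0724]
tool_rot: [0.672, 0.741, -0.0, -0.001]
wrist_force: [-0.3, 0.3, 0.6]
gripper_width: 0.705
```

>>> {"api": "servo_tool", "payload": {
  "increments": [
    [[0,0,0],0],
    [[0,0,0],0],
    [[0,0,0],0],
    [[0,0,0],0]
  ],
  "fingers": 45,
  "squeeze": 25
}}

```text
time_s: 12.55
eef_pos: [0.4787, -0.0123, 0.0733]
tool_rot: [0.672, 0.741, 0.0, 0.0]
wrist_force: [-0.5, -0.8, 2.7]
gripper_width: 0.57
```

Gripped. Lift it and carry it to the holder.

>>> {"api": "servo_tool", "payload": {
  "increments": [
    [[0,0,-2],0],
    [[0,0,-5],0],
    [[0,0,-9],0],
    [[0,0,-9.5],0]
  ]
}}

```text
time_s: 13.05
eef_pos: [0.4799, -0.0123, 0.1706]
tool_rot: [0.672, 0.741, 0.001, 0.002]
wrist_force: [0.4, 0.8, -1.4]
gripper_width: 0.574
```

```bash
python3 inc.py .4200 -.2605 .17 95.2
```

```text
[-24.13  -8.36   0.05] 0.006 row from now
```

>>> {"api": "servo_tool", "payload": {
  "increments": [
    [[-5,-0.7,0],0],
    [[-10,-2,0],0],
    [[-15,-4,0],0],
    [[-20,-6.3,0],0],
    [[-24,-8.3,0],0]
  ]
}}

```text
time_s: 13.68
eef_pos: [0.4177, -0.2612, 0.1672]
tool_rot: [0.673, 0.74, -0.0, -0.0]
wrist_force: [0.7, -0.4, 0.6]
gripper_width: 0.564
```

>>> {"api": "servo_tool", "payload": {
  "increments": [
    [[0,0,0],0],
    [[0,0,0],0]
  ]
}}

```text
time_s: 13.92
eef_pos: [0.4191, -0.2586, 0.1674]
tool_rot: [0.672, 0.741, 0.0, -0.001]
wrist_force: [-0.1, 0.4, -0.7]
gripper_width: 0.561
```

```bash
python3 held.py .0625 lens_held.png
```

```text
tool-z modes [(np.float64(0.063), 3271), (np.float64(0.064), 2628), (np.float64(0.062), 418), (np.float64(0.065), 273), (np.float64(0.066), 67)]
part top in tool [-0.0006  0.0007  0.0639] res 0.0005423949765534924 far/near x -0.025243978441781497 0.024229502208181288 world [ 0.4198 -0.2591  0.1035]
post 123 [ 0.3949 -0.2406  0.056 ]
post 125 [ 0.4396 -0.2365  0.0562]
tcp [ 0.4191 -0.2586  0.1674]
```

View pics/lens_held.png

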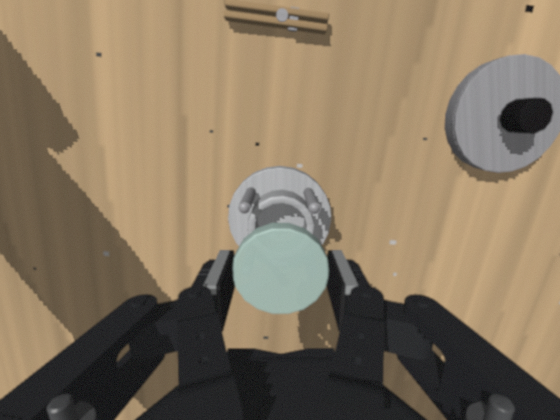

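The lens is level in the jaws at (280,270), the spacer below between the posts. Lower it gently.

>>> {"api": "servo_tool", "payload": {
  "increments": [
    [[-0.15,0,1.2],0],
    [[-0.15,0,2.4],0],
    [[-0.15,0,3.6],0],
    [[-0.15,0,4.7],0],
    [[-0.15,0,5.2],0]
  ]
}}

```text
time_s: 14.6
eef_pos: [0.419, -0.2605, 0.1151]
tool_rot: [0.672, 0.741, -0.0, -0.001]
wrist_force: [0.3, 0.7, -0.9]
gripper_width: 0.564
```

>>> {"api": "servo_tool", "payload": {
  "increments": [
    [[0,0,0.2],0],
    [[0,0,0.4],0],
    [[0,0,0.5],0],
    [[0,0,0.5],0]
  ]
}}

```text
time_s: 15.1
eef_pos: [0.4194, -0.2608, 0.1112]
tool_rot: [0.672, 0.741, 0.0, 0.0]
wrist_force: [-0.7, -0.2, -0.3]
gripper_width: 0.564
```

>>> {"api": "servo_tool", "payload": {
  "increments": [
    [[0,0,0.1],0],
    [[0,0,0.2],0],
    [[0,0,0.3],0],
    [[0,0,0.3],0]
  ]
}}

```text
time_s: 15.6
eef_pos: [0.4193, -0.2607, 0.108]
tool_rot: [0.672, 0.741, -0.0, -0.0]
wrist_force: [-0.1, 0.2, 0.0]
gripper_width: 0.567
```

>>> {"api": "servo_tool", "payload": {
  "increments": [
    [[0,0,0.05],0],
    [[0,0,0.05],0]
  ]
}}

```text
time_s: 15.85
eef_pos: [0.4193, -0.2607, 0.1075]
tool_rot: [0.672, 0.741, 0.0, -0.0]
wrist_force: [-0.8, 0.0, 0.2]
gripper_width: 0.571
```

>>> {"api": "servo_tool", "payload": {
  "increments": [
    [[0,0,0.05],0],
    [[0,0,0.05],0]
  ]
}}

```text
time_s: 16.1
eef_pos: [0.4194, -0.2608, 0.1073]
tool_rot: [0.672, 0.741, -0.0, 0.0]
wrist_force: [-1.3, 0.8, 3.3]
gripper_width: 0.568
```

Contact (3.3 N). Release and rise.

>>> {"api": "servo_tool", "payload": {
  "increments": [
    [[0,0,0],0],
    [[0,0,0],0],
    [[0,0,0],0]
  ],
  "fingers": 75
}}

```text
time_s: 16.48
eef_pos: [0.4193, -0.2607, 0.107]
tool_rot: [0.672, 0.741, 0.0, -0.0]
wrist_force: [-0.6, 0.0, -0.0]
gripper_width: 0.752
```

>>> {"api": "servo_tool", "payload": {
  "increments": [
    [[0,0,-3],0],
    [[0,0,-6],0],
    [[0,0,-9],0],
    [[0,0,-9],0]
  ]
}}

```text
time_s: 16.98
eef_pos: [0.4204, -0.2613, 0.1993]
tool_rot: [0.672, 0.741, 0.0, 0.002]
wrist_force: [-0.2, -0.7, -0.5]
gripper_width: 0.749
```

```bash
python3 place.py .044 ; python3 inc.py .48 -.0145 .2 95.2
```

```text
z modes [(np.float64(0.043), 1533), (np.float64(0.042), 670), (np.float64(0.044), 491), (np.float64(0.011), 132), (np.float64(0.041), 69)]
circle [ 0.4207 -0.2615] 0.025131868198513985 n 2782 z 0.04343325056430833
plane slope [ 0.     -0.0038]
tcp [ 0.4204 -0.2613  0.1993] 0.7486369139311088
[23.95  8.39 -0.24] 0.006 row from now
```

>>> {"api": "servo_tool", "payload": {
  "increments": [
    [[5,2.5,0],0],
    [[10,5,0],0],
    [[15,7.6,0],0],
    [[20,10.2,0],0],
    [[25,12.7,0],0]
  ],
  "fingers": 100
}}

```text
time_s: 17.65
eef_pos: [0.5215, 0.002, 0.196]
tool_rot: [0.672, 0.74, -0.0, -0.0]
wrist_force: [0.4, -0.9, 0.0]
gripper_width: 0.995
```

```bash
python3 inc.py .602 .19 .16 95.2
```

```text
[17.94  9.83  3.6 ] 0.006 row from now
```

>>> {"api": "servo_tool", "payload": {
  "increments": [
    [[5,2.5,0.5],0],
    [[10,5.2,1.5],0],
    [[15,8,2.7],0],
    [[17.6,9.5,3.6],0],
    [[17.6,9.5,3.6],0]
  ]
}}

```text
time_s: 18.27
eef_pos: [0.5979, 0.1876, 0.1587]
tool_rot: [0.67, 0.742, -0.001, -0.002]
wrist_force: [-0.5, 0.7, 0.7]
gripper_width: 0.999
```

```bash
python3 look.py ring .602 .222 ring.png; python3 inc.py .602 .222 .10 95.2
```

```text
[0.5979 0.1876 0.1587] 0.049212994595423026
bench 0.11893568159108292
depth top: z 0.007132916899100325 n 1212 circle [0.6036 0.2245] 0.024785984307527542 px rows 139 203
mask 0.88 [0.6036 0.2245] px [291.9821 171.1255] area ratio 0.947293567651799
[3.72 0.73 5.98] 0.007 row from now
```

View pics/ring.png

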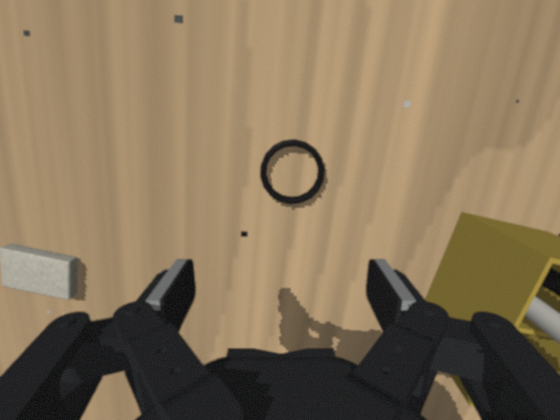

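The ring is in the open at (292,171); the caddy at the right is well clear of the fingers.

>>> {"api": "servo_tool", "payload": {
  "increments": [
    [[1.5,0.3,2],0],
    [[3,0.6,4],0],
    [[3.7,0.8,5.8],0],
    [[3.7,0.8,5.8],0]
  ],
  "fingers": 70
}}

```text
time_s: 18.88
eef_pos: [0.6022, 0.2227, 0.1008]
tool_rot: [0.671, 0.741, -0.001, -0.001]
wrist_force: [0.2, -0.1, -0.1]
gripper_width: 0.705
```

```bash
python3 inc.py .6036 .2245 .0715 95.2
```

```text
[0.16 0.17 2.93] 0.008 row from now
```

>>> {"api": "servo_tool", "payload": {
  "increments": [
    [[0.1,0.1,1],0],
    [[0.1,0.1,2],0],
    [[0.1,0.1,2.9],0],
    [[0.1,0.1,2.9],0]
  ]
}}

```text
time_s: 19.38
eef_pos: [0.6039, 0.223, 0.0732]
tool_rot: [0.672, 0.74, -0.001, -0.0]
wrist_force: [-0.6, -0.0, -0.0]
gripper_width: 0.703
```

>>> {"api": "servo_tool", "payload": {
  "increments": [
    [[0,0,0],0],
    [[0,0,0],0],
    [[0,0,0],0],
    [[0,0,0],0]
  ],
  "fingers": 45,
  "squeeze": 25
}}

```text
time_s: 19.88
eef_pos: [0.6045, 0.2236, 0.0745]
tool_rot: [0.672, 0.741, 0.0, 0.0]
wrist_force: [-0.8, -0.4, 5.7]
gripper_width: 0.561
```

>>> {"api": "servo_tool", "payload": {
  "increments": [
    [[0,0,-2],0],
    [[0,0,-5],0],
    [[0,0,-9],0],
    [[0,0,-10],0]
  ]
}}

```text
time_s: 20.38
eef_pos: [0.6054, 0.2244, 0.1782]
tool_rot: [0.672, 0.741, 0.002, 0.001]
wrist_force: [-0.4, 1.1, -0.1]
gripper_width: 0.563
```

```bash
python3 inc.py .42 -.2605 .175 95.2
```

```text
[-46.46 -23.16   0.15] 0.006 row from now
```

>>> {"api": "servo_tool", "payload": {
  "increments": [
    [[-4.5,-2,0],0],
    [[-9,-4,0],0],
    [[-13.5,-6,0],0],
    [[-18,-8,0],0],
    [[-22.5,-10,0],0]
  ]
}}

```text
time_s: 21.0
eef_pos: [0.5257, -0.0117, 0.1743]
tool_rot: [0.672, 0.741, -0.0, 0.0]
wrist_force: [1.3, -0.8, -0.3]
gripper_width: 0.563
```

```bash
python3 inc.py .42 -.2605 .175 95.2
```

```text
[-23.74 -12.93  -0.07] 0.006 row from now
```

>>> {"api": "servo_tool", "payload": {
  "increments": [
    [[-5,-2.6,0],0],
    [[-10,-5.3,0],0],
    [[-15,-8,0],0],
    [[-20,-10.8,0],0],
    [[-23.4,-12.8,0],0]
  ]
}}

```text
time_s: 21.62
eef_pos: [0.4202, -0.2578, 0.1743]
tool_rot: [0.673, 0.74, -0.0, 0.0]
wrist_force: [0.0, 0.3, 0.4]
gripper_width: 0.564
```

>>> {"api": "servo_tool", "payload": {
  "increments": [
    [[0,0,0],0],
    [[0,0,0],0]
  ]
}}

```text
time_s: 21.88
eef_pos: [0.4221, -0.2547, 0.1742]
tool_rot: [0.672, 0.741, 0.0, -0.0]
wrist_force: [0.3, 0.7, -0.0]
gripper_width: 0.561
```

```bash
python3 held.py .066 ring_held.png
```

```text
tool-z modes [(np.float64(0.067), 1185), (np.float64(0.066), 693), (np.float64(0.068), 411), (np.float64(0.069), 165), (np.float64(0.07), 154)]
part top in tool [0.0011 0.0008 0.0673] res 0.0005593169404950991 far/near x -0.024060227670042008 0.025947507957998904 world [ 0.4228 -0.2535  0.107 ]
post 118 [ 0.3949 -0.2406  0.0561]
post 116 [ 0.4396 -0.2364  0.0563]
post 24 [ 0.4016 -0.2843  0.0554]
post 100 [ 0.4438 -0.2814  0.0561]
tcp [ 0.4221 -0.2547  0.1742]
```

View pics/ring_held.png

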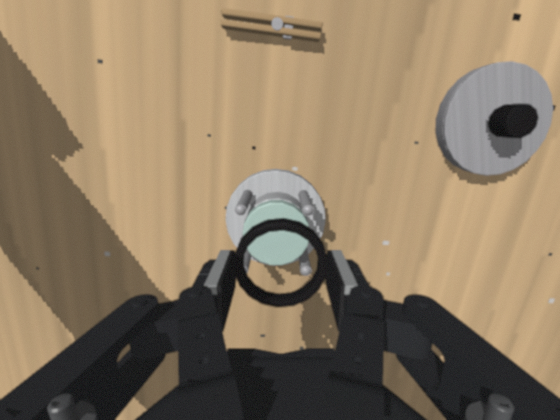

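The ring is level at (281,262) in the jaws, with the lens in place behind it. Shift and lower.

>>> {"api": "servo_tool", "payload": {
  "increments": [
    [[-0.75,-0.35,0.5],0],
    [[-0.75,-0.35,1.5],0],
    [[-0.75,-0.35,2.8],0],
    [[-0.75,-0.35,3.6],0],
    [[-0.75,-0.35,3.6],0]
  ]
}}

```text
time_s: 22.55
eef_pos: [0.4187, -0.2628, 0.1371]
tool_rot: [0.672, 0.741, 0.0, -0.001]
wrist_force: [-0.6, -0.8, -0.3]
gripper_width: 0.559
```

>>> {"api": "servo_tool", "payload": {
  "increments": [
    [[0,0,0.4],0],
    [[0,0,0.8],0],
    [[0,0,1.1],0],
    [[0,0,1.1],0]
  ]
}}

```text
time_s: 23.05
eef_pos: [0.419, -0.2632, 0.1269]
tool_rot: [0.672, 0.741, 0.0, -0.0]
wrist_force: [-1.1, 0.2, -0.9]
gripper_width: 0.56
```

>>> {"api": "servo_tool", "payload": {
  "increments": [
    [[0.05,0,0.2],0],
    [[0.05,0,0.4],0],
    [[0.05,0,0.6],0],
    [[0.05,0,0.75],0],
    [[0.05,0,0.75],0]
  ]
}}

```text
time_s: 23.68
eef_pos: [0.4189, -0.2628, 0.1194]
tool_rot: [0.672, 0.741, 0.0, -0.0]
wrist_force: [-0.5, -0.8, -0.3]
gripper_width: 0.562
```

>>> {"api": "servo_tool", "payload": {
  "increments": [
    [[0,0,0.05],0],
    [[0,0,0.1],0],
    [[0,0,0.1],0]
  ]
}}

```text
time_s: 24.05
eef_pos: [0.419, -0.2628, 0.1186]
tool_rot: [0.672, 0.741, 0.0, 0.0]
wrist_force: [0.7, -0.5, 0.1]
gripper_width: 0.562
```

>>> {"api": "servo_tool", "payload": {
  "increments": [
    [[0,0,0.05],0],
    [[0,0,0.05],0]
  ]
}}

```text
time_s: 24.3
eef_pos: [0.4191, -0.2628, 0.1184]
tool_rot: [0.672, 0.741, -0.0, 0.0]
wrist_force: [-2.0, 1.2, 5.0]
gripper_width: 0.561
```

>>> {"api": "servo_tool", "payload": {
  "increments": [
    [[0,0,0.03],0],
    [[0,0,0.03],0]
  ]
}}

```text
time_s: 24.55
eef_pos: [0.4191, -0.2628, 0.1184]
tool_rot: [0.672, 0.741, -0.0, 0.0]
wrist_force: [-2.8, 2.6, 8.5]
gripper_width: 0.563
```

Contact. Release, rise and check.

>>> {"api": "servo_tool", "payload": {
  "increments": [
    [[0,0,-0.05],0],
    [[0,0,-0.05],0],
    [[0,0,-0.05],0]
  ],
  "fingers": 75
}}

```text
time_s: 24.92
eef_pos: [0.419, -0.2628, 0.1182]
tool_rot: [0.672, 0.741, 0.0, -0.0]
wrist_force: [0.5, 0.5, 0.1]
gripper_width: 0.754
```

>>> {"api": "servo_tool", "payload": {
  "increments": [
    [[0,0,-3],0],
    [[0,0,-6],0],
    [[0,0,-8.5],0],
    [[0,0,-8.5],0]
  ]
}}

```text
time_s: 25.42
eef_pos: [0.4199, -0.2633, 0.205]
tool_rot: [0.672, 0.741, 0.0, 0.002]
wrist_force: [0.4, 0.4, -0.2]
gripper_width: 0.75
```

```bash
python3 place.py .052 stack.png; python3 inc.py .5811 -.195 .2 95.2
```

```text
z modes [(np.float64(0.043), 959), (np.float64(0.051), 514), (np.float64(0.042), 406), (np.float64(0.044), 345), (np.float64(0.05), 325)]
circle [ 0.42   -0.2616] 0.024917002767324448 n 1057 z 0.051203157686580764
plane slope [ 0.0037 -0.0008]
tcp [ 0.4199 -0.2633  0.205 ] 0.7496175144939147
[ 5.2  16.77  0.38] 0.006 row from now
```

View pics/stack.png

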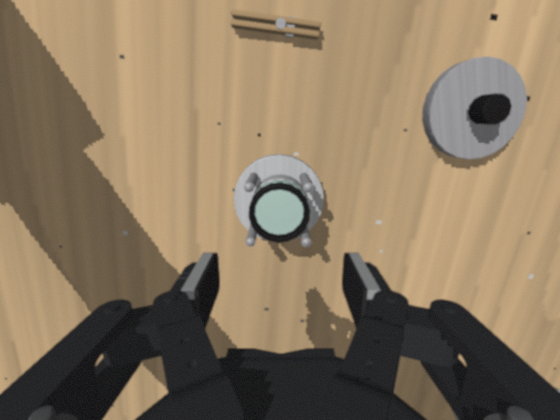

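The ring lies flat on the lens inside the posts (279,211), centre (0.420,-0.2616), top about 52 mm. Last, the lid.

>>> {"api": "servo_tool", "payload": {
  "increments": [
    [[2,5,0],0],
    [[4,10,0.3],0],
    [[5,15,0.8],0],
    [[5.2,16.8,1.0],0],
    [[5.2,16.8,1.0],0]
  ],
  "fingers": 60
}}

```text
time_s: 26.1
eef_pos: [0.5811, -0.1942, 0.1917]
tool_rot: [0.672, 0.741, -0.0, -0.001]
wrist_force: [-0.2, -0.2, -0.2]
gripper_width: 0.601
```

```bash
python3 look.py cap .5811 -.165; python3 inc.py .5811 -.165 .12 95.2; python3 - <<'E'
from h import *
o=get_obs(); im,d,C=shot("wrist"); v,u=np.mgrid[:420,:560]; p=pts(C,u,v,d)
k=(d.ravel()>0)&(np.hypot(p[:,0]-.581,p[:,1]+.165)<.03)&(abs(p[:,2]-.038)<.003); q=p[k]
print("knob",len(q),cv2.minEnclosingCircle(q[:,:2].astype(np.float32)),np.median(q[:,2]))
E
```

```text
[ 0.5811 -0.1942  0.1917] 0.0386969501090673
bench 0.17836916574286038
depth top: z 0.014417290732658267 n 6713 circle [ 0.5812 -0.164 ] 0.04190327227115631 px rows 123 220
mask 0.56 [ 0.5813 -0.1643] px [283.19   172.2576] area ratio 0.9891577276277345
mask 0.2 [ 0.392  -0.2883] px [ 78.9351 277.8335] area ratio 0.4567126625761793
[3.03 0.43 7.25] 0.005 row from now
knob 691 ((0.5814473628997803, -0.16435252130031586), 0.01189868338406086) 0.037363280932674936
```

>>> {"api": "servo_tool", "payload": {
  "increments": [
    [[1.5,0.1,2],0],
    [[3,0.25,4],0],
    [[3,0.25,6],0],
    [[3,0.25,6],0]
  ]
}}

```text
time_s: 26.75
eef_pos: [0.5793, -0.1659, 0.1318]
tool_rot: [0.672, 0.74, -0.001, -0.001]
wrist_force: [-1.2, 1.0, -0.0]
gripper_width: 0.599
```

```bash
python3 inc.py .5813 -.1642 .093 95.2
```

```text
[0.15 0.23 3.88] 0.005 row from now
```

>>> {"api": "servo_tool", "payload": {
  "increments": [
    [[0.1,0.1,1.5],0],
    [[0.1,0.1,2.8],0],
    [[0.1,0.1,3.7],0],
    [[0.1,0.1,3.7],0]
  ]
}}

```text
time_s: 27.25
eef_pos: [0.5812, -0.1635, 0.0953]
tool_rot: [0.672, 0.741, -0.0, -0.001]
wrist_force: [-0.0, -0.5, -0.2]
gripper_width: 0.6
```

>>> {"api": "servo_tool", "payload": {
  "increments": [
    [[0,0,0],0],
    [[0,0,0],0],
    [[0,0,0],0],
    [[0,0,0],0],
    [[0,0,0],0]
  ],
  "fingers": 10,
  "squeeze": 40
}}

```text
time_s: 27.88
eef_pos: [0.5821, -0.1636, 0.0969]
tool_rot: [0.672, 0.741, 0.0, 0.0]
wrist_force: [-0.3, -0.7, 5.9]
gripper_width: 0.257
```

>>> {"api": "servo_tool", "payload": {
  "increments": [
    [[0,0,-2],0],
    [[0,0,-5],0],
    [[0,0,-9],0],
    [[0,0,-11],0],
    [[0,0,-11],0]
  ]
}}

```text
time_s: 28.5
eef_pos: [0.5823, -0.1637, 0.2078]
tool_rot: [0.672, 0.741, 0.0, 0.001]
wrist_force: [-0.1, -0.8, -1.5]
gripper_width: 0.259
```

```bash
python3 inc.py .42 -.261 .205 95.2
```

```text
[ -8.11 -17.1    0.25] 0.006 row from now
```

>>> {"api": "servo_tool", "payload": {
  "increments": [
    [[-2,-4.3,0],0],
    [[-4,-8.6,0],0],
    [[-6,-13,0],0],
    [[-8,-17,0],0],
    [[-8,-17,0],0]
  ]
}}

```text
time_s: 29.12
eef_pos: [0.4165, -0.2618, 0.2046]
tool_rot: [0.674, 0.739, -0.001, -0.001]
wrist_force: [0.3, 0.9, -0.9]
gripper_width: 0.261
```

>>> {"api": "servo_tool", "payload": {
  "increments": [
    [[0,0,0],0],
    [[0,0,0],0]
  ]
}}

```text
time_s: 29.38
eef_pos: [0.421, -0.2587, 0.2058]
tool_rot: [0.671, 0.741, 0.0, -0.0]
wrist_force: [0.7, 0.4, -1.1]
gripper_width: 0.259
```

```bash
cat > heldcap.py <<'E'
import sys; from h import *
from scipy.optimize import least_squares
np.set_printoptions(precision=4,suppress=True)
o=get_obs(); im,d,C=shot("wrist",sys.argv[1]); v,u=np.mgrid[:420,:560]; p=pts(C,u,v,d); ok=d.ravel()>0
R=Rot.from_quat(o["tool_rot"]).as_matrix(); t=(p-o["eef_pos"])@R
k=ok&(np.hypot(t[:,0],t[:,1])<.055)&(t[:,2]>.072)&(t[:,2]<.092)&(t[:,0]>.005)
h,e=np.histogram(t[k,2],np.arange(.07,.095,.001)); print([(round(a,3),int(b)) for a,b in zip(e,h) if b>20])
zt=e[np.argmax(h)]+.0005; q=t[k&(abs(t[:,2]-zt)<.002)]
hl=cv2.convexHull(q[:,:2].astype(np.float32))[:,0]; hl=hl[hl[:,0]>.012]
f=least_squares(lambda c:np.hypot(hl[:,0]-c[0],hl[:,1]-c[1])-.042,[0,0],loss="soft_l1",f_scale=.0005)
c=np.array([*f.x,np.median(q[:,2])]); print("plate in tool",c,np.abs(f.fun).max(),len(hl),"world",R@c+o["eef_pos"])
print("tilt",np.linalg.lstsq(np.c_[q[:,:2],np.ones(len(q))],q[:,2],rcond=None)[0]); print("tcp",o["eef_pos"],o["dq"])
E
python3 heldcap.py cap_held.png
```

```text
[(np.float64(0.072), 30), (np.float64(0.073), 27), (np.float64(0.074), 34), (np.float64(0.075), 23), (np.float64(0.076), 25), (np.float64(0.08), 37), (np.float64(0.081), 1385), (np.float64(0.082), 4137), (np.float64(0.083), 1406), (np.float64(0.084), 73), (np.float64(0.085), 31), (np.float64(0.086), 59), (np.float64(0.087), 41), (np.float64(0.088), 37), (np.float64(0.089), 30), (np.float64(0.09), 42), (np.float64(0.091), 33)]
plate in tool [-0.0007  0.001   0.0825] 0.00029859589796099595 31 world [ 0.422  -0.2592  0.1233]
tilt [ 0.002  -0.0007  0.0825]
tcp [ 0.421  -0.2587  0.2058] [-0.0027 -0.0002  0.0005 -0.0031 -0.0003  0.0028  0.0034]
```

View pics/cap_held.png

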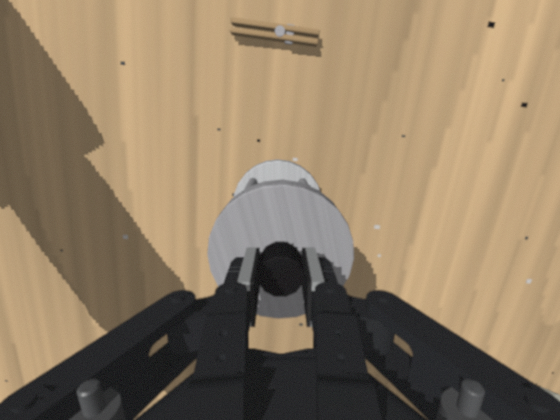

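The lid hangs level in the jaws (plate centre around (280,248)), 3 mm off in x. Correct and lower.

>>> {"api": "servo_tool", "payload": {
  "increments": [
    [[-0.2,-0.3,1],0],
    [[-0.2,-0.3,2],0],
    [[-0.2,-0.3,3],0],
    [[-0.2,-0.3,3.6],0],
    [[-0.2,-0.3,3.6],0]
  ]
}}

```text
time_s: 30.05
eef_pos: [0.4172, -0.2617, 0.1697]
tool_rot: [0.672, 0.741, 0.0, -0.001]
wrist_force: [-0.2, 0.5, -1.3]
gripper_width: 0.256
```

>>> {"api": "servo_tool", "payload": {
  "increments": [
    [[0,0,0],0]
  ]
}}

```text
time_s: 30.18
eef_pos: [0.4176, -0.262, 0.1705]
tool_rot: [0.672, 0.741, 0.0, 0.0]
wrist_force: [0.5, -0.1, -1.4]
gripper_width: 0.258
```

```bash
python3 inc.py .4184 -.2608 .1445 95.2
```

```text
[0.11 0.09 2.6 ] 0.006 row from now
```

>>> {"api": "servo_tool", "payload": {
  "increments": [
    [[0.1,0.1,0.5],0],
    [[0.1,0.1,1.1],0],
    [[0.1,0.1,1.7],0],
    [[0.1,0.1,2.2],0],
    [[0.1,0.1,2.4],0]
  ]
}}

```text
time_s: 30.8
eef_pos: [0.4182, -0.2608, 0.1458]
tool_rot: [0.672, 0.741, 0.0, -0.0]
wrist_force: [-0.3, -0.4, -0.6]
gripper_width: 0.261
```

>>> {"api": "servo_tool", "payload": {
  "increments": [
    [[0,0,0.1],0],
    [[0,0,0.2],0],
    [[0,0,0.2],0]
  ]
}}

```text
time_s: 31.18
eef_pos: [0.4184, -0.2609, 0.1443]
tool_rot: [0.672, 0.741, 0.0, 0.0]
wrist_force: [-0.1, -0.4, -1.2]
gripper_width: 0.255
```

>>> {"api": "servo_tool", "payload": {
  "increments": [
    [[0,0,0.1],0],
    [[0,0,0.1],0]
  ]
}}

```text
time_s: 31.42
eef_pos: [0.4183, -0.2608, 0.1432]
tool_rot: [0.672, 0.741, 0.0, -0.0]
wrist_force: [0.6, 0.1, -0.9]
gripper_width: 0.262
```

>>> {"api": "servo_tool", "payload": {
  "increments": [
    [[0,0,0.06],0],
    [[0,0,0.06],0]
  ]
}}

```text
time_s: 31.68
eef_pos: [0.4184, -0.2609, 0.1428]
tool_rot: [0.672, 0.741, 0.0, 0.0]
wrist_force: [0.0, 0.4, 0.5]
gripper_width: 0.256
```

>>> {"api": "servo_tool", "payload": {
  "increments": [
    [[0,0,0.04],0],
    [[0,0,0.04],0]
  ]
}}

```text
time_s: 31.92
eef_pos: [0.4184, -0.2609, 0.1426]
tool_rot: [0.672, 0.741, -0.0, 0.0]
wrist_force: [-2.8, 1.2, 5.0]
gripper_width: 0.259
```

Seated on the posts (5 N). Release and rise.

>>> {"api": "servo_tool", "payload": {
  "increments": [
    [[0,0,0],0],
    [[0,0,0],0],
    [[0,0,0],0],
    [[0,0,0],0]
  ],
  "fingers": 60
}}

```text
time_s: 32.42
eef_pos: [0.4183, -0.2608, 0.1422]
tool_rot: [0.672, 0.741, 0.0, -0.0]
wrist_force: [0.0, 0.5, 0.1]
gripper_width: 0.601
```

>>> {"api": "servo_tool", "payload": {
  "increments": [
    [[0,0,-2],0],
    [[0,0,-5],0],
    [[0,0,-9],0],
    [[0,0,-12],0],
    [[0,0,-12],0]
  ]
}}

```text
time_s: 33.05
eef_pos: [0.4194, -0.2613, 0.2646]
tool_rot: [0.672, 0.741, 0.0, 0.002]
wrist_force: [-0.3, 0.4, -0.7]
gripper_width: 0.598
```

>>> {"api": "servo_tool", "payload": {
  "increments": [
    [[3,6,0],0],
    [[6,12,0],0],
    [[8,16,0],0],
    [[8,16,0],0]
  ]
}}

```text
time_s: 33.55
eef_pos: [0.5721, -0.1615, 0.2607]
tool_rot: [0.67, 0.743, 0.001, -0.001]
wrist_force: [-0.8, -0.2, -0.2]
gripper_width: 0.604
```

```bash
python3 - <<'E'
from h import *
np.set_printoptions(precision=4,suppress=True)
for n in("scene","top"):
    im,d,C=shot(n); v,u=np.mgrid[:420,:560]; p=pts(C,u,v,d); r=np.hypot(p[:,0]-.4193,p[:,1]+.2612); k=(d.ravel()>0)&(r<.055)&(abs(p[:,2]-.061)<.005)
    q=p[k]; print(n,len(q)); 
    if len(q)>50: print(" plate",np.median(q[:,2]),cv2.minEnclosingCircle(q[:,:2].astype(np.float32)),"slope",np.linalg.lstsq(np.c_[q[:,:2],np.ones(len(q))],q[:,2],rcond=None)[0][:2])
    for b in "peg pad tin dispenser caddy cap".split():
        m=vision.mark_of(n,b)[:1]; print(b,[w(C,x["xyz"]) for x in m])
    y0,x0=(150,80) if n=="scene" else (210,320)
    cv2.imwrite(f"pics/fin_{n}.png",cv2.resize(im[y0:y0+180,x0:x0+220,::-1],None,fx=3,fy=3))
E
```

```text
scene 556
 plate 0.0602902160962831 ((0.41946104168891907, -0.26273155212402344), 0.0426180399954319) slope [-0.0119  0.0084]
peg [array([ 0.4035, -0.1116, -0.0017])]
pad [array([0.3963, 0.1134, 0.0027])]
tin [array([ 0.6521, -0.0037, -0.0025])]
dispenser [array([ 0.775 , -0.2008, -0.0048])]
caddy [array([ 0.7801,  0.1454, -0.0012])]
cap [array([ 0.4173, -0.2664,  0.0444])]
top 1370
 plate 0.06084383254604675 ((0.41962161660194397, -0.26233533024787903), 0.042638905346393585) slope [-0.0027 -0.0044]
peg [array([ 0.4004, -0.1147,  0.0021])]
pad [array([ 0.3951,  0.1093, -0.0002])]
tin [array([ 0.651 , -0.0038, -0.0012])]
dispenser [array([ 0.7716, -0.199 , -0.0029])]
caddy [array([ 0.7812,  0.1433, -0.0004])]
cap [array([ 0.4198, -0.2648,  0.046 ])]
```

View pics/fin_scene.png

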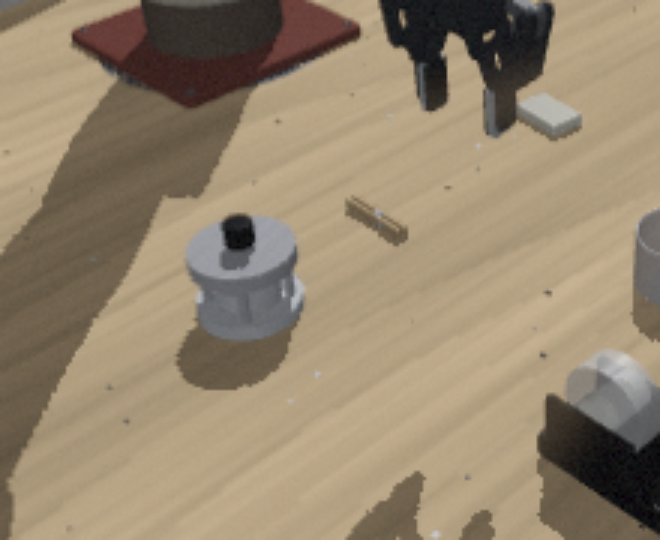

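The enlarged crop shows the lid level over the posts (knob at (238,232)), with the hand clear of it. The plate is at 61 mm, level, and centred on the holder, and the bystanders haven't moved. Handing in.

```bash
python3 -c "
from plant import env,get_obs
print(get_obs()['time_s'],env.hand_in())"
```

```text
the job is handed in; nothing more can be done
34.25 None
```

The lens stack is built in the holder and the job is handed in, at 34.25 s on the robot's clock. I placed the spacer, then the glass, then the retaining ring, then the lid. The glass was lowered until it touched (about 3 N), and each part was let go before the next was fetched.

What the last checks showed:
- **Stack:** tops measured 33, 43.5 and 51 mm, against 34, 44 and 52 mm expected. The wrist camera's depth reads about 0.7 mm low, so these agree. Each part lay flat and within about 1.5 mm of the holder's centre.
- **Lid:** its plate measured 60.3 mm in the scene camera and 60.8 mm in the top camera, against 61 mm expected. It is level and within about 1.5 mm of centre, inside the 4 mm play.
- **Bystanders:** peg, pad, tin and dispenser are where they started, to within 6 mm, which is the detectors' own scatter. The caddy was found at the start by one camera only, and it agrees to the same 6 mm.
- **Disagreements:** no check failed. The network's own estimate of the lid was 2–4 mm off the depth fit, within its stated accuracy. It missed the caddy in the first scene view, and its mask of the ring from the scene camera was unusable, so I measured the ring from close by with the wrist camera.

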